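# Close the sensor housing and offer up the controller cover

## Robot

A 6-joint arm with a two-finger parallel gripper is mounted at the origin on the work surface. World frame = base frame: x ahead of the robot, y to its left, z up, the work surface at z = 0. Lengths are in m, angles in rad, forces in N, time in s.
With the tool pointing down it reaches from about 0.25 to 0.775 m from the base axis. Payload 4 kg.
Tool frame: the origin (TCP) lies between the finger pads; the fingertips stand 14 mm ahead of it and the grasp point (between the pads) lies 5 mm behind it (nose_length is the distance from the TCP to the fingertips, in m); z points along the fingers, y is the line along which they close (so a half turn about z gives the same grasp; the last joint's range is limited). The gripper opens to 94 mm and grips with 3 to 60 N. Pads are 16 mm wide; open, the fingers measure 119 mm over their backs; the gripper's body (75 mm by 177 mm) begins 78 mm behind the grasp point.
Start: joints at [-1.398, 0.087, 1.371, -0, 1.684, -0.103], TCP at [0.15, -0.529, 0.22] pointing down, gripper open.
Joint ranges: [-3.1, 3.1], [-0.76, 2.03], [0.27, 2.55], [-1.08, 4.22], [0.17, 2.65], [-2.57, 2.57]. Speed limits (rad/s): [2.79, 2.79, 3.14, 3.14, 3.14, 3.14].

## Interface

Orientations are given as [roll, pitch, yaw] about the fixed x, y, z axes, in that order (R = Rz(yaw) Ry(pitch) Rx(roll)).
In Python, from bench import * gives the robot as it stands.
- The arm moves only by the tool move_arm, never from a script. Its argument "steps" is one flat list of numbers, 7 for each row, row after row: the turn, a rotation vector about the world's x, y, z in rad, then the shift along the world's x, y, z in m, then the opening, from 0 (shut) to 1 (fully open). A call has 1 to 12 rows; each row is the pose to reach, as a shift and turn from the pose commanded when the call began; what a row does not reach only later rows make up. A row lasts 1/10 s, in which the tool goes at most 50 mm and 8.59 degrees, less where a joint would pass 70% of its speed; a pose out of reach is approached as far as the arm can. A call with a gripper value outside its range is refused whole. The fingers move at their own pace and stop on an object; the grip force is fixed at half the most. Time passes only in rows, so rows that repeat a pose let the fingers close. It gives the time, the measured TCP pose, the force, the opening and the grip force at its end, in the units of the state.
- get_obs(): the state, without advancing time (a new reading comes with each control period).
- snapshot(name): name is "scene" or "top" or "wrist"; returns (picture, depth): 400x640x3 uint8, red, green, blue; 400x640 float32, m along the optical axis (not along the pixel's ray), 0 where there is no reading.
- camera_model(name): a dict with "fx", "fy", "cx", "cy" (pixels), "rvec" (rotation vector, rad) and "tvec" (3), from world to camera coordinates, as OpenCV has them. Camera axes: x right, y down, z forward; pixel columns grow to the right and rows downward; lengths in m; the calibration is good to about 2 mm. A picture is of the moment at which its call begins: read the wrist's pose just before it. camera_model takes no time and is no camera call; for the wrist camera it gives the pose at the moment of the call.
- close_job(): hands the job in; it is judged then, once.
Trained networks look in the newest picture that a camera, given by its name, has taken for a name from the list of things; names that differ only in an ending like _2 or _b are one class to them, and where a whole thing is asked for, a point or a joint stands for the part that bears it (a point fixed in the world has none). Each returns a list of dicts, best first, with "score" (0 to 1); they miss things now and then, are a little off and sometimes report something else, mostly with a low value. They report only what shows in the picture. A call takes as long as a camera call. They do not tell look-alikes from the thing itself.
- silhouettes(camera, target): "pixels" (400x640 bool, what is visible of it) and "uv" ([column, row] in pixels, amid what is visible of it).
- spot_point(camera, target): "uv" ([column, row] in pixels: a listed point, or the origin of a listed thing).
The state is a dict: "time": time; "joint_positions": joint angles; "qvel": joint speeds; "joint_torque": joint torques, N m; "tool_pos": TCP position; "ee_rot": TCP orientation; "wrist_force": force on the tool from outside, world axes, zero at the start; "wrist_torque": the same for the moment, N m; "width": finger opening in m; "finger_force": force on a finger pad.
Only numpy, scipy, OpenCV 4.12 (cv2) and the standard library are available. Lean on these libraries where they do the work, as an engineer would, in place of code of your own. Each camera call takes 0.05 s, during which the arm holds its last target. There are 200 camera calls.

## Task

Match the two loose covers to the two open housings by colour. First put the blue cover on the blue housing so that it is fully seated, and let go of it; then pick up the orange cover, carry it over the top of the half-built robot and finish still holding it level in the gripper just above the orange housing, lined up with it, with a clear gap of about one to two centimetres and not touching, so that a team-mate can plug in the cables before it is closed. Leave the half-built robot, the housings and all the other parts where they are.

Things in the scene. Friction and masses are not known exactly. Their poses are not given: they have to be found in the camera images.
- blue_housing: blue open-topped housing with a small green board inside: 64 x 84 mm (its x by y axes), 40 mm high, walls 5 mm (mouth 54 x 74). Loose, about 0.4 kg. Origin: centre of the underside; z up
- orange_housing: orange open-topped housing with a black controller board inside: 76 x 110 mm (its x by y axes), 40 mm high, walls 5 mm (mouth 66 x 100). Loose, about 0.4 kg. Origin: centre of the underside; z up
- blue_cover: blue cover, 64 x 84 mm (its x by y), upright, 0.09 kg. Origin: centre of its underside. From there up: locating step to z 7 (48 x 68, lowest 3 mm 43 x 63) that enters the blue housing's mouth, flange z 7 to 12 that rests on the rim, black central grip block z 12 to 42, 18 wide in x, 44 long in y. Seated, its origin is 33 above the housing's; fits either way round
- orange_cover: orange cover, 76 x 110 mm (its x by y), upright, 0.09 kg. Origin: centre of its underside. From there up: locating step to z 7 (60 x 94, lowest 3 mm 55 x 89) that enters the orange housing's mouth, flange z 7 to 12 that rests on the rim, black central grip block z 12 to 42, 18 wide in x, 44 long in y. Seated, its origin is 33 above the housing's; fits either way round
- frame: half-built robot of blue drilled beams standing between the covers and the housings, loose, 0.95 kg: 360 mm long (its x), 68 mm wide (its y), 85 mm high. Origin: centre of its underside
- wheel: bystander: rubber wheel with yellow hub lying flat, 52 across, 22 high (mm). Origin at the underside
- screwdriver: bystander: screwdriver with blue handle, lying flat. Origin on its axis, lower side
- battery_box: bystander: black battery box closed with a red cover, 50 x 76, 36 high; needs nothing (mm). Origin at the underside
- screw_jar: bystander: small clear jar with white cap, 44 across, 45 high (mm). Origin at the underside
- mug: bystander: white mug, 76 across, 85 high (mm). Origin at the underside
- short_beam: bystander: short blue drilled beam, 24 x 120, 16 high (mm). Origin at the underside
- motor: bystander: yellow gear motor, 90 long, 30 wide, 28 high (mm). Origin at the underside
There are look-alikes about, which are no part of the job. What is shaped like the orange_cover but yellow is not meant.

How it is judged:
By the outcome, as a careful person would: the job done as asked, in the order asked, and still so for the second after the job is handed in, while the arm keeps its last pose, push and grip.
It also fails if it takes over 67 s, if anything falls off the work surface, if the arm or the gripper's body presses on something with over 40 N, if the wrist force passes 120 N, or if a joint passes its speed limit or range.

## Working session

There is one attempt and no reset: what is moved stays moved. The work goes in short steps, Python scripts to look and compute and a tool call to move; the robot and the scene stay as the last step left them, time stands still between calls to the robot, and variables do not carry over. Pictures are saved under pics/ and viewed, at most 10 in all, crops included, and the job is handed in when it is done.

Besides the shell and the picture viewer there is one more tool, called after "Call:" as name(argument=value, ...) on one line, values as JSON. move_arm: Moves the arm, as the interface text tells. Its arguments: {"type":"object","properties":{"steps":{"type":"array"}},"required":["steps"]}

```bash
mkdir -p pics; ls; cat > h.py <<'E'
from bench import *
import numpy as np, cv2
def cam(n):
    m=camera_model(n);R=cv2.Rodrigues(np.array(m["rvec"],float))[0];return m,R,np.array(m["tvec"],float)
def cloud(n,d,c=None):
    m,R,t=c or cam(n);v,u=np.mgrid[0:400,0:640]
    P=np.stack([(u-m["cx"])/m["fx"]*d,(v-m["cy"])/m["fy"]*d,d],-1)
    return (P-t)@R
def save(p,f): cv2.imwrite("pics/"+f,cv2.cvtColor(p,cv2.COLOR_RGB2BGR))
E
python3 - <<'E'
from h import *
for n in("top","scene"):
    p,d=snapshot(n);save(p,n+"0.png");np.savez(n+"0.npz",p=p,d=d,W=cloud(n,d))
    W=cloud(n,d)
    for k in "blue_housing orange_housing blue_cover orange_cover frame".split():
        for s in silhouettes(n,k)[:3]:
            q=W[s["pixels"]&(d>0)]
            print(n,k,round(s["score"],2),np.round(s["uv"]),s["pixels"].sum(),np.round(np.median(q,0),3),np.round(np.percentile(q,98,axis=0),3),np.round(np.percentile(q,2,axis=0),3))
print(get_obs())
E
```

```text
pics
top blue_housing 0.61 [197. 269.] 996 [0.397 0.28  0.014] [0.433 0.32  0.042] [0.366 0.233 0.002]
top orange_housing 0.85 [215. 208.] 1434 [0.564 0.236 0.015] [0.609 0.29  0.042] [0.514 0.176 0.003]
top blue_cover 0.69 [410. 267.] 882 [ 0.409 -0.249  0.011] [ 0.444 -0.209  0.043] [ 0.374 -0.293 -0.   ]
top orange_cover 0.93 [484. 280.] 1366 [ 0.366 -0.437  0.011] [ 0.419 -0.404  0.042] [ 0.314 -0.481  0.007]
top orange_cover 0.89 [404. 213.] 1217 [ 0.543 -0.245  0.011] [ 0.586 -0.194  0.042] [ 0.506 -0.3    0.007]
top orange_cover 0.28 [406. 266.] 818 [ 0.408 -0.25   0.011] [ 0.442 -0.211  0.043] [ 0.375 -0.294  0.007]
top frame 0.66 [308. 228.] 3726 [ 0.505 -0.006  0.026] [0.679 0.027 0.087] [ 0.342 -0.037 -0.002]
scene blue_housing 0.72 [369. 141.] 425 [0.4   0.277 0.021] [0.438 0.321 0.042] [0.366 0.232 0.002]
scene orange_housing 0.83 [382. 175.] 730 [0.563 0.233 0.018] [0.616 0.291 0.042] [0.518 0.172 0.001]
scene orange_housing 0.19 [269. 281.] 920 [ 0.74  -0.305  0.048] [ 0.798 -0.267  0.087] [ 0.711 -0.345 -0.001]
scene blue_cover 0.85 [240. 198.] 371 [ 0.417 -0.256  0.0
[... 383 characters left out ...]
joint_positions': array([-1.39806937e+00,  8.71932096e-02,  1.37068923e+00,  1.13365438e-05,
        1.68358785e+00, -1.03080999e-01]), 'qvel': array([-2.59085498e-03, -7.54172192e-05, -1.19258877e-03, -1.93724181e-03,
       -2.16882927e-04, -2.49666588e-03]), 'joint_torque': array([-1.17429448e-03, -3.39780307e+01, -3.02415454e+01,  7.16310949e-02,
        2.35606148e-02,  9.41973326e-06]), 'tool_pos': array([ 0.14979209, -0.52923539,  0.21951506]), 'ee_rot': array([3.14146979e+00, 1.38594207e-06, 2.75809236e-01]), 'wrist_force': array([ 0.12513892, -0.20484654,  0.1630522 ]), 'wrist_torque': array([ 0.0231537 , -0.03517557, -0.04422004]), 'finger_force': 0.0, 'width': 0.09428615672661345}
```

```bash
python3 - <<'E'
import cv2,numpy as np
p=cv2.imread("pics/top0.png");c=cv2.resize(p[140:340,140:540],(800,400),interpolation=cv2.INTER_CUBIC);cv2.imwrite("pics/topc.png",c)
z=np.load("top0.npz");W=z["W"];d=z["d"];p=z["p"]
def rect(name,c,sz,lo,hi):
    x,y=c;m=(abs(W[...,0]-x)<.08)&(abs(W[...,1]-y)<.08)&(W[...,2]>lo)&(W[...,2]<hi)&(d>0)
    n,l,_,_=cv2.connectedComponentsWithStats(m.astype(np.uint8))
    # component nearest c
    best=min(range(1,n),key=lambda i:np.linalg.norm(W[l==i][:,:2].mean(0)-c)+(1 if (l==i).sum()<40 else 0))
    q=W[l==best];r=cv2.minAreaRect((q[:,:2]*1000).astype(np.float32))
    print(name,len(q),np.round(r[0],1),np.round(r[1],1),round(r[2],1),"zmed",np.round(np.median(q[:,2]),4),"meanRGB",p[l==best].mean(0).round())
for n,c in [("bh",(.4,.277)),("oh",(.564,.234))]: rect(n,c,0,.034,.046)
for n,c in [("bc",(.409,-.25)),("oc1",(.366,-.44)),("oc2",(.546,-.247))]:
    rect(n+" flange",c,0,.006,.05); rect(n+" grip",c,0,.035,.05)
E
```

```text
bh 262 [398.3 277.9] [63.9 85.2] 12.1 zmed 0.0392 meanRGB [ 49.  91. 152.]
oh 327 [563.  234.4] [ 77.  110.4] 21.4 zmed 0.0394 meanRGB [221. 122.   1.]
bc flange 848 [ 407.8 -251. ] [63.9 84.1] 17.5 zmed 0.0115 meanRGB [ 69. 110. 167.]
bc grip 133 [ 407.7 -250.9] [17.6 42.7] 16.7 zmed 0.0409 meanRGB [148. 154. 155.]
oc1 flange 1355 [ 366. -443.] [109.8  76.9] 8.8 zmed 0.0113 meanRGB [199. 191.   9.]
oc1 grip 147 [ 366.2 -443.1] [43.7 18.8] 7.5 zmed 0.0406 meanRGB [50. 49. 37.]
oc2 flange 1227 [ 545.7 -247.1] [ 76.1 110.8] 13.3 zmed 0.0113 meanRGB [214. 132.  11.]
oc2 grip 128 [ 545.5 -246.8] [17.9 44.2] 13.9 zmed 0.0409 meanRGB [57. 49. 42.]
```

View pics/topc.png

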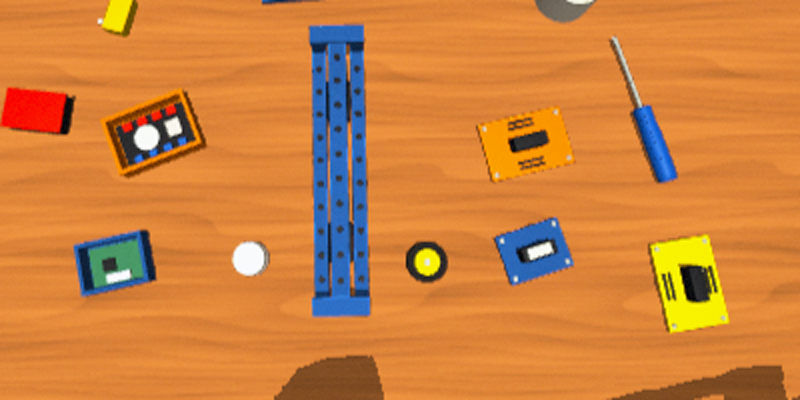

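View pics/scene0.png

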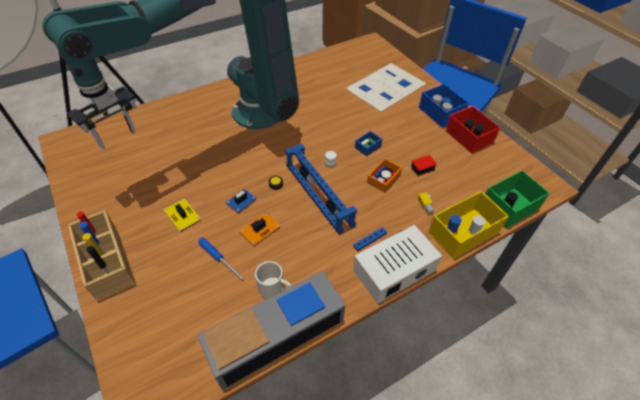

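The top crop shows the layout clearly (crop pixels):
- **Blue cover:** (535,250). It's the only blue cover-shaped thing; the frame, short beam and blue bins don't fit the description.
- **Orange cover candidates:** the orange one at (527,143) and a yellow look-alike at (690,283). I choose the orange one.
- **Housings:** blue at (115,262), orange at (153,132). The red box at (37,110) is the battery box.
- **Frame:** x≈340.

Next I'll move above the blue cover and check it in a close crop.

Call:
move_arm(steps=[0,0,1.597,0.258,0.278,-0.02,0.65,0,0,1.597,0.258,0.278,-0.02,0.65,0,0,1.597,0.258,0.278,-0.02,0.65,0,0,1.597,0.258,0.278,-0.02,0.65,0,0,1.597,0.258,0.278,-0.02,0.65,0,0,1.597,0.258,0.278,-0.02,0.65,0,0,1.597,0.258,0.278,-0.02,0.65,0,0,1.597,0.258,0.278,-0.02,0.65,0,0,1.597,0.258,0.278,-0.02,0.65,0,0,1.597,0.258,0.278,-0.02,0.65,0,0,1.597,0.258,0.278,-0.02,0.65,0,0,1.597,0.258,0.278,-0.02,0.65])

```text
time: 1.8
tool_pos: [0.4079, -0.2511, 0.1996]
ee_rot: [3.141, 0.0, 1.873]
wrist_force: [0.6, 0.3, -0.6]
width: 0.0611
finger_force: 0.0
```

```bash
cat >> h.py <<'E'
def rect(W,d,name,c,lo,hi,w=.08):
    m=(abs(W[...,0]-c[0])<w)&(abs(W[...,1]-c[1])<w)&(W[...,2]>lo)&(W[...,2]<hi)&(d>0)
    n,l,_,_=cv2.connectedComponentsWithStats(m.astype(np.uint8))
    if n<2: print(name,"none");return
    b=min(range(1,n),key=lambda i:np.linalg.norm(W[l==i][:,:2].mean(0)-c)+(1 if (l==i).sum()<60 else 0))
    q=W[l==b];r=cv2.minAreaRect((q[:,:2]*1000).astype(np.float32))
    print(name,len(q),np.round(r[0],1),np.round(r[1],1),round(r[2],1),"z",np.round(np.median(q[:,2]),4))
E
python3 - <<'E'
from h import *
o=get_obs();c=cam("wrist");p,d=snapshot("wrist");W=cloud("wrist",d,c);save(p,"w1.png")
print(o["time"],o["tool_pos"],o["ee_rot"],o["joint_positions"].round(2))
for n,cc in [("bc",(.408,-.251)),("oc",(.5457,-.247))]:
    rect(W,d,n+"fl",cc,.006,.05);rect(W,d,n+"grip",cc,.035,.05)
print(W[::80,::100,:].round(2).reshape(-1,3)[:12])
E
```

```text
1.8 [ 0.40787543 -0.25105461  0.19958479] [3.1414275e+00 1.4388489e-04 1.8729447e+00] [-0.67 -0.07  1.57  0.    1.64 -0.97]
bcfl 3412 [ 409.  -251.6] [63.8 84.1] 18.2 z 0.013
bcgrip 613 [ 408.8 -251.3] [17.4 43.9] 17.5 z 0.0429
ocfl 4792 [ 547.  -247.5] [ 76.7 110.2] 13.0 z 0.0132
ocgrip 630 [ 546.2 -247.6] [18.9 43.9] 13.2 z 0.0426
[[ 0.01 -0.16  0.  ]
 [ 0.11 -0.13  0.  ]
 [ 0.22 -0.09  0.  ]
 [ 0.32 -0.06 -0.  ]
 [ 0.43 -0.04  0.02]
 [ 0.54  0.01  0.  ]
 [ 0.58 -0.01  0.08]
 [ 0.01 -0.24  0.  ]
 [ 0.12 -0.21  0.  ]
 [ 0.24 -0.17  0.  ]
 [ 0.35 -0.14  0.  ]
 [ 0.46 -0.1   0.  ]]
```

View pics/w1.png

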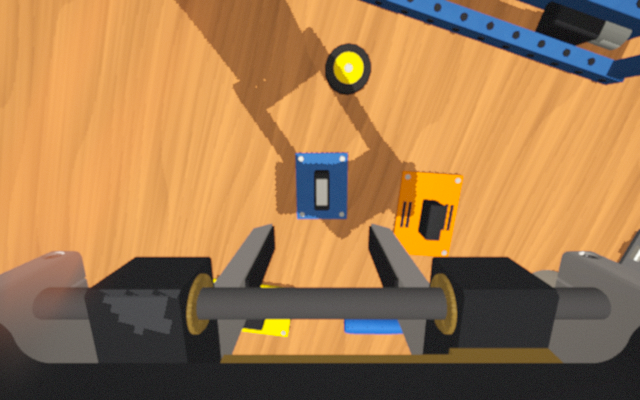

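The wrist view confirms the choice: blue cover at (322,187) between the finger lines, orange at (430,215), and the yellow look-alike partly hidden at (265,310). The rectangles match the given sizes, so I'll descend and grip.

Call:
move_arm(steps=[0,0,0,0.0005,0,-0.05,0.65,0,0,0,0.0005,0,-0.1,0.65,0,0,0,0.0005,0,-0.14,0.65,0,0,0,0.0005,0,-0.16,0.65,0,0,0,0.0005,0,-0.168,0.65,0,0,0,0.0005,0,-0.168,0.65,0,0,0,0.0005,0,-0.168,0,0,0,0,0.0005,0,-0.168,0,0,0,0,0.0005,0,-0.168,0,0,0,0,0.0005,0,-0.168,0,0,0,0,0.0005,0,-0.168,0,0,0,0,0.0005,0,-0.168,0])

```text
time: 3.05
tool_pos: [0.4083, -0.2513, 0.0318]
ee_rot: [3.141, 0.0, 1.873]
wrist_force: [-0.5, 0.2, -0.3]
width: 0.018
finger_force: 30.0
```

Call:
move_arm(steps=[0,0,0,0,0,0.05,0,0,0,0,0,0,0.1,0,0,0,0,0,0,0.15,0,0,0,0,0,0,0.18,0,0,0,-0.03,-0.003,0.05,0.18,0,0,0,-0.06,-0.005,0.1,0.18,0,0,0,-0.091,-0.008,0.15,0.18,0,0,0,-0.091,-0.01,0.2,0.18,0,0,0,-0.091,-0.01,0.25,0.18,0,0,0,-0.091,-0.01,0.3,0.18,0,0,0,-0.091,-0.01,0.35,0.18,0,0,0,-0.091,-0.01,0.39,0.18,0])

```text
time: 4.25
tool_pos: [0.3974, 0.1413, 0.2113]
ee_rot: [3.141, -0.0, 1.783]
wrist_force: [1.1, 0.6, -0.8]
width: 0.0178
finger_force: 30.0
```

Call:
move_arm(steps=[0,0,0,0,0,0,0,0,0,0,0,0,0,0])

```text
time: 4.45
tool_pos: [0.3978, 0.1392, 0.211]
ee_rot: [-3.14, 0.001, 1.784]
wrist_force: [0.0, -0.0, -2.2]
width: 0.0178
finger_force: 30.0
```

```bash
python3 - <<'E'
from h import *
o=get_obs();c=cam("wrist");p,d=snapshot("wrist");W=cloud("wrist",d,c);save(p,"w2.png")
print(o["time"],o["tool_pos"],o["ee_rot"])
rect(W,d,"bh",(.398,.278),.034,.046);rect(W,d,"oh",(.563,.234),.034,.046)
rect(W,d,"held",o["tool_pos"][:2],.15,.205);rect(W,d,"grip",o["tool_pos"][:2],.2125,.23)
E
```

```text
4.45 [0.39780484 0.1392332  0.21103471] [-3.14044234e+00  7.35158195e-04  1.78437721e+00]
bh 1516 [399.5 278.1] [64.1 84.1] 12.2 z 0.0407
oh 2070 [564.3 234. ] [ 77.8 110.2] 21.5 z 0.0405
held 5244 [395.7 152. ] [64.1 58. ] 12.1 z 0.1921
grip 2781 [401.2 141.5] [38.7 45.6] 35.0 z 0.2222
```

View pics/w2.png

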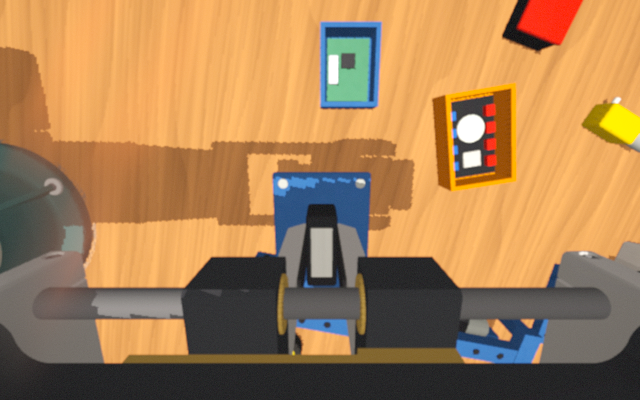

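The view shows the held blue cover at (321,210), level and square, and the blue housing at (350,65). The orange housing is at (476,137). I'll move over the blue housing and lower to just above it.

Call:
move_arm(steps=[0,0,0,0.001,0.045,0,0,0,0,0,0.001,0.09,0,0,0,0,0,0.001,0.125,0,0,0,0,0,0.001,0.1388,0,0,0,0,0,0.001,0.1388,-0.04,0,0,0,0,0.001,0.1388,-0.08,0,0,0,0,0.001,0.1388,-0.1,0,0,0,0,0.001,0.1388,-0.11,0,0,0,0,0.001,0.1388,-0.12,0,0,0,0,0.001,0.1388,-0.13,0,0,0,0,0.001,0.1388,-0.13,0,0,0,0,0.001,0.1388,-0.13,0])

```text
time: 5.7
tool_pos: [0.3998, 0.2776, 0.0822]
ee_rot: [3.14, -0.0, 1.782]
wrist_force: [0.3, -0.0, -1.4]
width: 0.0182
finger_force: 30.0
```

Call:
move_arm(steps=[0,0,0,0,0,-0.003,0,0,0,0,0,0,-0.006,0,0,0,0,0,0,-0.009,0,0,0,0,0,0,-0.011,0,0,0,0,0,0,-0.013,0,0,0,0,0,0,-0.014,0,0,0,0,0,0,-0.015,0,0,0,0,0,0,-0.016,0,0,0,0,0,0,-0.016,0])

```text
time: 6.6
tool_pos: [0.3992, 0.2775, 0.0654]
ee_rot: [-3.141, 0.0, 1.782]
wrist_force: [0.1, 0.3, -0.7]
width: 0.0177
finger_force: 30.0
```

Call:
move_arm(steps=[0,0,0,0,0,-0.001,0,0,0,0,0,0,-0.0015,0,0,0,0,0,0,-0.0015,0])

```text
time: 6.9
tool_pos: [0.3995, 0.2777, 0.0648]
ee_rot: [3.141, -0.0, 1.782]
wrist_force: [-2.2, 0.1, 3.6]
width: 0.0183
finger_force: 30.0
```

Force of 3.6 N at z 0.0648, exactly the seated height. Release, rise and check.

Call:
move_arm(steps=[0,0,0,0,0,0,0.65,0,0,0,0,0,0,0.65,0,0,0,0,0,0,0.65,0,0,0,0,0,0,0.65,0,0,0,0,0,0.02,0.65,0,0,0,0,0,0.06,0.65,0,0,0,0,0,0.1,0.65,0,0,0,0,0,0.146,0.65,0,0,0,0,-0.05,0.146,0.65,0,0,0,0,-0.1,0.146,0.65,0,0,0,0,-0.14,0.146,0.65,0,0,0,0,-0.14,0.146,0.65])

```text
time: 8.1
tool_pos: [0.3994, 0.134, 0.2103]
ee_rot: [3.141, 0.002, 1.775]
wrist_force: [0.0, 0.8, -1.0]
width: 0.0609
finger_force: 0.0
```

```bash
python3 - <<'E'
from h import *
o=get_obs();c=cam("wrist");p,d=snapshot("wrist");W=cloud("wrist",d,c);save(p,"w3.png")
print(o["time"],o["tool_pos"],o["ee_rot"],o["width"])
rect(W,d,"bhcov",(.399,.278),.034,.09);rect(W,d,"flange",(.399,.278),.041,.055);rect(W,d,"grip",(.399,.278),.065,.09);rect(W,d,"oh",(.564,.234),.034,.046)
m=(abs(W[...,0]-.399)<.05)&(abs(W[...,1]-.278)<.055)&(W[...,2]>.038)&(W[...,2]<.06)&(d>0)
q=W[m];print(np.linalg.lstsq(np.c_[q[:,:2]-[.399,.278],np.ones(len(q))],q[:,2],rcond=None)[0])
E
```

```text
8.1 [0.39940171 0.13402091 0.21026148] [3.14080675e+00 1.71575230e-03 1.77547225e+00] 0.06090718460051971
bhcov 5369 [400.2 277.4] [65.1 84.3] 11.9 z 0.046
flange 4272 [400.2 277.4] [65.1 84.3] 11.9 z 0.0458
grip 1008 [400.3 277.2] [18.2 44.1] 12.0 z 0.0759
oh 2103 [564.1 233.9] [ 78.  110.3] 21.4 z 0.0405
[ 0.00444454 -0.0008      0.04581198]
```

View pics/w3.png

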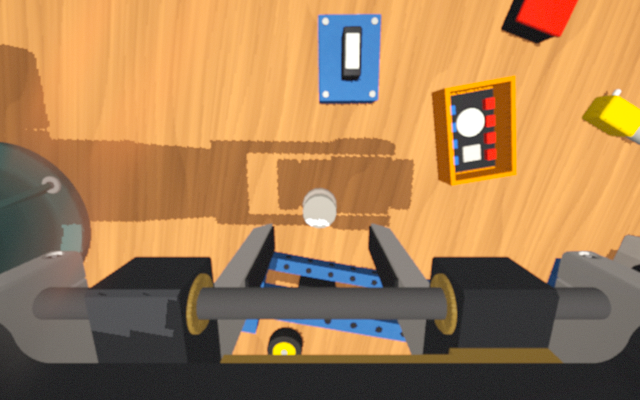

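The blue cover at (350,57) is flat on its housing and aligned. The flange top measures 45.8 mm against 45 expected, and the camera reads about 1 mm high, so it is seated. Next is the orange cover.

Call:
move_arm(steps=[0,0,0.019,0.018,-0.047,0,0.65,0,0,0.019,0.036,-0.093,0,0.65,0,0,0.019,0.054,-0.14,0,0.65,0,0,0.019,0.072,-0.187,0,0.65,0,0,0.019,0.09,-0.233,0,0.65,0,0,0.019,0.108,-0.28,0,0.65,0,0,0.019,0.126,-0.327,0,0.65,0,0,0.019,0.1465,-0.37,0,0.65,0,0,0.019,0.1465,-0.385,0,0.65,0,0,0.019,0.1465,-0.385,-0.04,0.65,0,0,0.019,0.1465,-0.385,-0.08,0.65,0,0,0.019,0.1465,-0.385,-0.08,0.65])

```text
time: 9.35
tool_pos: [0.5424, -0.2437, 0.1224]
ee_rot: [-3.131, -0.011, 1.802]
wrist_force: [-0.3, 0.1, -0.9]
width: 0.0609
finger_force: 0.0
```

```bash
python3 - <<'E'
from h import *
o=get_obs();c=cam("wrist");p,d=snapshot("wrist");W=cloud("wrist",d,c)
print(o["time"],o["tool_pos"],o["ee_rot"],o["width"])
rect(W,d,"oc",(.546,-.247),.006,.05);rect(W,d,"grip",(.546,-.247),.035,.05)
E
```

```text
9.35 [ 0.54241251 -0.24369353  0.12242138] [-3.13131216 -0.01064698  1.80231381] 0.06092905792346002
oc 8282 [ 546.9 -247.5] [ 76.1 109.6] 13.1 z 0.013
grip 975 [ 547.1 -247. ] [17.6 43.6] 13.2 z 0.0427
```

Call:
move_arm(steps=[0,0,0,0,0,0,0.65,0,0,0,0,0,0,0.65,0,0,0,0,0,0,0.65])

```text
time: 9.7
tool_pos: [0.5472, -0.2477, 0.133]
ee_rot: [3.138, 0.003, 1.801]
wrist_force: [-0.7, -0.0, 0.6]
width: 0.0612
finger_force: 0.0
```

Call:
move_arm(steps=[0,0,0,0,0,-0.03,0.65,0,0,0,0,0,-0.06,0.65,0,0,0,0,0,-0.085,0.65,0,0,0,0,0,-0.097,0.65,0,0,0,0,0,-0.097,0.65,0,0,0,0,0,-0.097,0.65,0,0,0,0,0,-0.097,0.65])

```text
time: 10.4
tool_pos: [0.5472, -0.2482, 0.0353]
ee_rot: [3.139, 0.003, 1.801]
wrist_force: [-0.7, 0.0, 0.6]
width: 0.0607
finger_force: 0.0
```

Call:
move_arm(steps=[0,0,0,-0.001,0.0008,-0.003,0.65,0,0,0,-0.001,0.0008,-0.003,0.65,0,0,0,-0.001,0.0008,-0.003,0,0,0,0,-0.001,0.0008,-0.003,0,0,0,0,-0.001,0.0008,-0.003,0,0,0,0,-0.001,0.0008,-0.003,0,0,0,0,-0.001,0.0008,-0.003,0,0,0,0,-0.001,0.0008,-0.003,0])

```text
time: 11.2
tool_pos: [0.5449, -0.2466, 0.03]
ee_rot: [3.141, 0.0, 1.801]
wrist_force: [0.5, 1.3, 0.0]
width: 0.0179
finger_force: 30.0
```

Call:
move_arm(steps=[0,0,0,0,0,0.04,0,0,0,0,0,0,0.085,0,0,0,0,0,0,0.13,0,0,0,0,0,0,0.17,0,0,0,0.03,0.002,0.04,0.17,0,0,0,0.06,0.005,0.085,0.17,0,0,0,0.09,0.01,0.13,0.17,0,0,0,0.12,0.014,0.175,0.17,0,0,0,0.143,0.0185,0.22,0.17,0,0,0,0.143,0.0185,0.265,0.17,0,0,0,0.143,0.0185,0.305,0.17,0,0,0,0.143,0.0185,0.33,0.17,0])

```text
time: 12.4
tool_pos: [0.5626, 0.0864, 0.1996]
ee_rot: [-3.141, -0.001, 1.946]
wrist_force: [0.3, 0.0, -2.1]
width: 0.0177
finger_force: 30.0
```

Call:
move_arm(steps=[0,0,0,0,0,0,0,0,0,0,0,0,0,0,0,0,0,0,0,0,0,0,0,0,0,0,0,0,0,0,0,0,0,0,0,0,0,0,0,0,0,0])

```text
time: 13.0
tool_pos: [0.5633, 0.0825, 0.2]
ee_rot: [3.142, 0.0, 1.942]
wrist_force: [0.5, -0.3, -1.1]
width: 0.0177
finger_force: 30.0
```

```bash
python3 - <<'E'
from h import *
o=get_obs();c=cam("wrist");p,d=snapshot("wrist");W=cloud("wrist",d,c);save(p,"w4.png")
print(o["time"],o["tool_pos"],o["ee_rot"],o["width"])
t=o["tool_pos"];rect(W,d,"oh",(.564,.234),.034,.046);
zf=t[2]-.031+.012
rect(W,d,"held",t[:2],zf-.008,zf+.008)
m=(abs(W[...,0]-t[0])<.06)&(abs(W[...,1]-t[1])<.08)&(abs(W[...,2]-zf)<.008)&(d>0)
q=W[m];print(zf,np.linalg.lstsq(np.c_[q[:,:2]-t[:2],np.ones(len(q))],q[:,2],rcond=None)[0])
E
```

```text
13.0 [0.56333884 0.08253957 0.2000123 ] [3.14152088e+00 4.84135147e-05 1.94243016e+00] 0.017704301355941206
oh 1945 [564.8 233. ] [ 76.4 107.1] 21.8 z 0.0406
held 8947 [557.  100.4] [76.3 69.3] 21.3 z 0.1829
0.18101229522543041 [ 0.00172512 -0.00391377  0.1829828 ]
```

View pics/w4.png

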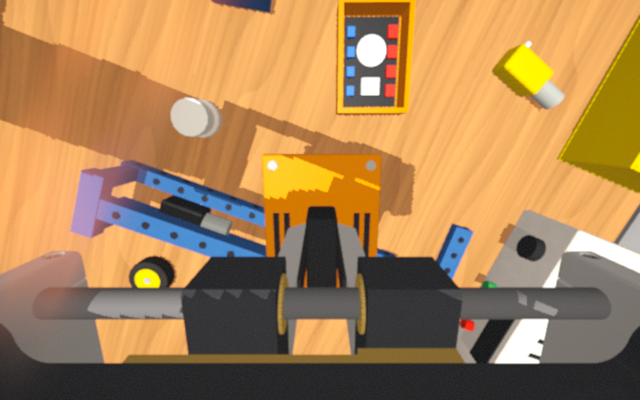

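The held orange cover is at (322,200), level and parallel to the orange housing at (375,55). It has cleared the frame. Now I'll place it above the housing, with its underside about 12.5 mm over the rim.

Call:
move_arm(steps=[0,0,0,0,0.04,0,0,0,0,0,0,0.08,0,0,0,0,0,0,0.115,0,0,0,0,0,0,0.14,0,0,0,0,0,0,0.1522,0,0,0,0,0,0,0.1522,0,0,0,0,0,0,0.1522,-0.03,0,0,0,0,0,0.1522,-0.06,0,0,0,0,0,0.1522,-0.085,0,0,0,0,0,0.1522,-0.1,0,0,0,0,0,0.1522,-0.11,0,0,0,0,0,0.1522,-0.117,0])

```text
time: 14.25
tool_pos: [0.5637, 0.2349, 0.0829]
ee_rot: [3.141, 0.0, 1.943]
wrist_force: [0.1, 0.3, -0.7]
width: 0.0177
finger_force: 30.0
```

Call:
move_arm(steps=[0,0,0,0,0,0,0,0,0,0,0,0,0,0,0,0,0,0,0,0,0,0,0,0,0,0,0,0,0,0,0,0,0,0,0,0,0,0,0,0,0,0])

```text
time: 14.85
tool_pos: [0.5634, 0.2357, 0.0833]
ee_rot: [3.141, 0.0, 1.944]
wrist_force: [1.0, -0.1, -1.3]
width: 0.0178
finger_force: 30.0
```

```bash
python3 - <<'E'
from h import *
o=get_obs();t=o["tool_pos"];print(o["time"],t,o["ee_rot"],o["wrist_force"])
c=cam("wrist");p,d=snapshot("wrist");W=cloud("wrist",d,c)
rect(W,d,"held",t[:2],.055,.075);rect(W,d,"oh rim?",(.564,.234),.03,.046)
m=(abs(W[...,0]-t[0])<.06)&(abs(W[...,1]-t[1])<.08)&(abs(W[...,2]-.0655)<.006)&(d>0)
q=W[m];print(np.linalg.lstsq(np.c_[q[:,:2]-t[:2],np.ones(len(q))],q[:,2],rcond=None)[0])
for n in("scene","top"):
    p,d=snapshot(n);save(p,n+"5.png");W=cloud(n,d)
    for lo,hi,k in((.03,.044,"rim"),(.055,.072,"flange")): rect(W,d,n+k,(.564,.234),lo,hi)
    rect(W,d,n+"bc",(.3985,.278),.041,.055)
    for k in("frame","blue_housing","orange_housing"):
        for s in silhouettes(n,k)[:1]: print(n,k,s["score"],np.round(s["uv"]),np.round(np.median(W[s["pixels"]&(d>0)],0),3))
    if n=="scene": cv2.imwrite("pics/s5c.png",cv2.cvtColor(cv2.resize(p[90:240,280:480],(800,600),interpolation=cv2.INTER_CUBIC),cv2.COLOR_RGB2BGR))
E
```

```text
14.85 [0.56338571 0.23568208 0.08331204] [3.14099498e+00 4.61546953e-05 1.94392262e+00] [ 1.00408672 -0.08476833 -1.28801343]
held 8994 [557.  253.5] [76.2 69.5] 21.5 z 0.0662
oh rim? 328 [543.9 284.7] [75.5  1.6] 21.5 z 0.0405
[ 0.00262542 -0.00355498  0.06627279]
scenerim 115 [564.5 234.2] [ 76.2 115.3] 21.0 z 0.0375
sceneflange 349 [564.8 233.9] [ 76.7 112.3] 21.0 z 0.0645
scenebc 117 [403.9 260. ] [65.8 53.5] 13.8 z 0.0446
scene frame 0.68 [321. 190.] [ 0.539 -0.016  0.045]
scene blue_housing 0.66 [363. 148.] [0.426 0.242 0.018]
scene orange_housing 0.62 [379. 184.] [0.588 0.196 0.02 ]
toprim 98 [569.8 186.8] [42.  92.1] 78.5 z 0.0383
topflange 529 [574.3 205.6] [76.1 48.7] 20.8 z 0.0643
topbc 18 [383.6 234.7] [13.4  6.7] 11.9 z 0.0447
top frame 0.91 [311. 228.] [ 0.506 -0.005  0.026]
top orange_housing 0.45 [235. 213.] [0.546 0.188 0.03 ]
```

View pics/s5c.png

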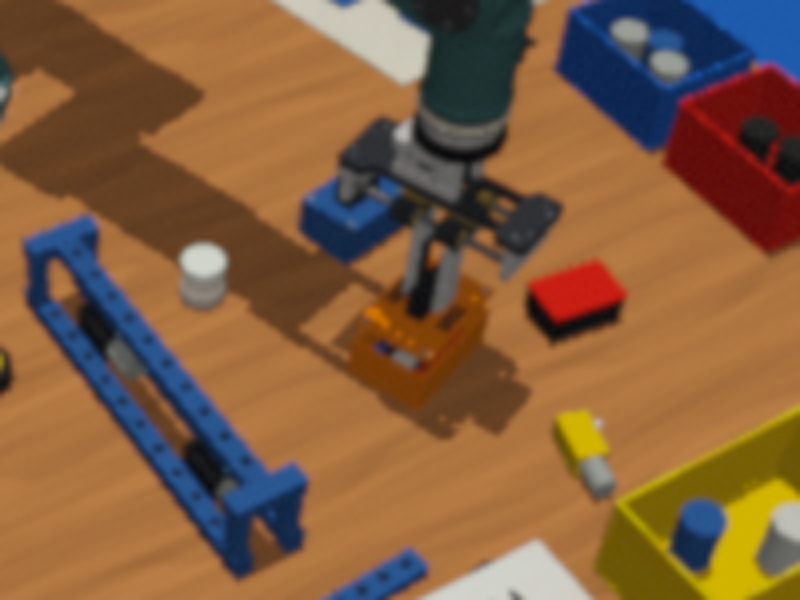

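The crop shows the orange cover hovering level over the orange housing at (420,330), with a visible gap. The frame at (165,400) hasn't moved and the blue cover is on its housing at (350,210). The measurements agree: alignment within 1 mm, underside about 13 mm above the rim.

```bash
python3 -c "
from bench import *
o=get_obs();print(o['tool_pos'],o['finger_force']);print(close_job())"
```

```text
[0.56325918 0.23557028 0.08298811] 29.999778270721436
the job is handed in; nothing more can be done
None
```

The job is handed in: the blue cover is seated and released on the blue housing, and the orange cover is held level over the orange housing, lined up to about 1 mm with its underside about 13 mm above the rim.

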